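# Engage the rack feeder and pump the tall tube to the reader

## Task

Bring the one tall tube on the rack feeder in line with the reader's steel pointer. The feed works only while the round push-push knob on the sloping panel is latched in, and you cannot see whether it is: feel it with the fingertips first, click it in if it is out and leave it if it is in. Then pump the hand lever, full strokes up and down, until the tall tube stands at the pointer and not past it (it only goes forward), leave the lever up, and touch neither the carriage with its tubes nor the things standing around.

Things in the scene. Friction and masses are not known exactly. Their poses are not given: they have to be found in the camera images.
- feeder: the rack feeder, a white bench machine fixed to the table, base 220 (x) by 360 mm (y), deck 50 mm above the table. Origin on the table under its centre; x points away from its front, y to its left, z up. At its rear an aluminium carriage with one row of six capped tubes slides along +y only; behind it a grey reader post with a steel pointer
- panel: sloping grey panel at the feeder's front left, 110 by 120 mm; black feed knob in its middle: a flat disc, 60 mm diameter, in a fixed metal collar (inside 66, outside 78 mm diameter, 16 mm high). Origin in the middle of the panel's face, on the knob's axis; z is that axis, outward, leaning 38 degrees (0.66 rad) from vertical to the feeder's front (-x); its y is the feeder's y
- knob_rim (a point): centre of the collar's rim, on the knob's axis. Knob face inwards from the rim: 2 mm when out, 7 mm when latched, 14 mm pressed to the bottom. Each press to the bottom and release swaps out and latched. Sprung: 3.5 N starts it moving when out, 4.5 N when latched, about 7 N takes it to the bottom; a lighter touch moves nothing, and less than 2 mm past latched swaps nothing
- guard_edge (a point): middle of the front edge of a clear guard plate (80 by 146 mm, 4 mm thick, level, 70 mm over the knob) that covers the knob from straight above; its front edge lies 15 mm to the front of the knob's centre, so the fingers must come in leaning, along the knob's axis
- lever_grip (a point): middle of the black grip of the pump lever at the feeder's front right: a bar of 22 mm diameter, 100 mm long, pointing to the feeder's front (-x); about 158 mm above the table when up, 100 mm when down. No return spring: hold it and move it both ways; about 3 N moves it
- lever_hinge (a point): centre of the lever's hinge, 130 mm from the middle of the grip; the hinge axis is the feeder's y
- lever (a joint): lever angle, rad: 0 = up stop, where it starts (grip 0.22 rad above level), 0.45 = down stop (0.23 rad below level). With the knob latched each full downstroke pushes the carriage on to the next tooth (20 mm pitch; the first stroke gives 5 to 25 mm), the upstroke leaves it there; with the knob out it does not move. After one of the full downstrokes the tall tube stands just at the pointer
- tall_tube (a point): top centre of the one tall capped tube (135 mm long; the five others 85 mm, all 16 mm in diameter with red caps) on the carriage. It starts 40 to 75 mm short of the pointer, on its -y side in the feeder's frame
- pointer (a point): tip of the steel pointer on the reader post, 18 mm behind the line of tube centres: the tall tube is in line when its y in the feeder's frame equals the pointer's
- cup: bystander: small lidded sample jar, 42 mm diameter, 55 mm high, standing on the feeder's deck between lever and panel. Origin under its centre
- reagent: bystander: white bottle, 66 mm diameter, 150 mm high, left of the feeder. Origin under its centre
- loose_rack: bystander: tube rack, 71 by 113 mm, 95 mm high, right of the feeder. Origin under its centre
- glove_box: bystander: plain cardboard box 110 by 160 by 70 mm, on the left. Origin under its centre
- cap_tray: bystander: white open tray 130 by 160 by 45 mm, on the right. Origin under its centre
- beaker: bystander: glass beaker 70 mm wide, 90 mm high, front left. Origin under its centre

How it is judged:
On the way, in this order (a step that is already met when the one before it is completed fails the run):
1. the knob in its panel has been felt with the fingers (at least 0.5 N), before the tall tube stands at the pointer (contact force between the fingers and panel above 0.5 N), for 0.02 s.
2. the tall tube has come in line with the pointer, within 5 mm (y of tall_tube in the frame of feeder between 0.04 and 0.05 m), for 0.2 s.
At the end, for the whole second after the job is handed in: the tall tube stands in line with the pointer, within 5 mm along the track, and the lever is up again, within 0.12 rad of its upper stop, and at rest (all of step 2 and value of joint lever below 0.12 rad and velocity of joint lever below 0.05 rad/s); the robot touches nothing.
It fails at once if the carriage or its tubes are pushed by the robot (over 1 N) (contact force between any of the fingers, the arm and carriage above 1 N).
It fails at once if a bystander is pushed more than 30 mm or tipped (distance of any of cup, reagent, loose_rack, glove_box, cap_tray, beaker from where it was at the start of the episode above 0.03 m or angle between any of cup, reagent, loose_rack, glove_box, cap_tray, beaker's own z axis and vertical above 0.4 rad).
It also fails if it takes over 67 s, if anything falls off the work surface, if the arm or the gripper's body presses on something with over 40 N, if the wrist force passes 120 N, or if a joint passes its speed limit or range.

## Robot

A 6-joint arm with a two-finger parallel gripper is mounted at the origin on the work surface. World frame = base frame: x ahead of the robot, y to its left, z up, the work surface at z = 0. Lengths are in m, angles in rad, forces in N, time in s.
With the tool pointing down it reaches from about 0.35 to 0.975 m from the base axis. Payload 4.9 kg.
Tool frame: the origin (TCP) lies at the very end of the fingers, on their centre line; the grasp point (between the pads) lies 19 mm behind it (manip.hold_point_z is the distance from the TCP to the grasp point, in m); z points along the fingers, y is the direction in which the jaws open and shut (so a half turn about z gives the same grasp; the last joint's range is limited). The gripper opens to 85 mm and grips with 20 to 120 N. Pads are 22 mm wide; open, the fingers measure 114 mm over their backs; the gripper's body (76 mm by 85 mm) begins 54 mm behind the grasp point. The pads swing forward as they close: fully open they stand 13 mm farther back than shut.
Start: joints at [-1.439, 0.053, 1.613, -0, 1.476, -0.119], TCP at [0.155, -0.605, 0.231] pointing down, gripper open.
Joint ranges: [-3.01, 3.01], [-1.01, 2.22], [0.06, 2.58], [-1.02, 4.17], [0.09, 2.62], [-3.14, 3.14]. Speed limits (rad/s): [2.57, 2.57, 3.14, 3.14, 3.14, 3.14].

## Interface

Orientations are given as a unit quaternion [w, x, y, z].
In Python, from plant import manip gives the robot as it stands. The module is installed in compiled form; this text tells all that it offers.
- The arm moves only by the shell command python3 -m creep 'ROWS'. ROWS is JSON, a list of rows, each a list of 7 numbers: the turn, a rotation vector about the tool's x, y, z in degrees, then the shift along the tool's x, y, z in m, then the opening, from 0 (shut) to 1 (fully open). In form: [[ax, ay, az, tx, ty, tz, jaw], ...]. A call has 1 to 20 rows; each row shifts and turns the commanded pose from where the row before left it, along the tool's axes as they then stand; what a row does not reach is not made up. A row lasts 1/12 s, in which the tool goes at most 41.7 mm and 7.16 degrees, less where a joint would pass 70% of its speed; a pose out of reach is approached as far as the arm can. A call is refused whole if a number of a shift passes 0.0417 or a number of a turn 7.16, either way. A call with a gripper value outside its range is refused whole. The fingers move at their own pace and stop on an object; the grip force is fixed at half the most. Time passes only in rows, so rows that do not move let the fingers close. It gives the time, the measured TCP pose, the force and the opening at its end, in the units of the state.
- manip.state(): the state, without advancing time (a new reading comes with each control period).
- manip.grab_frame(name): name is "scene" or "top" or "wrist"; returns the picture (480x640x3 uint8, blue, green, red); there is no depth.
- manip.get_calibration(name): a dict with "fx", "fy", "cx", "cy" (pixels), "xyz" and "attitude" of the camera in the world. Camera axes: x right, y down, z forward; pixel columns grow to the right and rows downward; lengths in m; the calibration is good to about 2 mm. A picture is of the moment at which its call begins: read the wrist's pose just before it. get_calibration takes no time and is no camera call; for the wrist camera it gives the pose at the moment of the call.
- manip.job_done(): hands the job in, once; it reports no verdict.
Trained networks look in the newest picture that a camera, given by its name, has taken for a name from the list of things; names that differ only in an ending like _2 or _b are one class to them, and where a whole thing is asked for, a point or a joint stands for the part that bears it (a point fixed in the world has none). Each returns a list of dicts, best first, with "confidence" (0 to 1); they miss things now and then, are a little off and sometimes report something else, mostly with a low value. They report only what shows in the picture. A call takes as long as a camera call.
- manip.cut_out(target, camera): "pixels" (480x640 bool, what is visible of it) and "rect" ([left, top, right, bottom] in pixels, round what is visible of it).
The state is a dict: "time": time; "joint_pos": joint angles; "joint_vel": joint speeds; "joint_efforts": joint torques, N m; "tool_pos": TCP position; "tool_rot": TCP orientation; "contact_force": force on the tool from outside, world axes, zero at the start; "ft_torque": the same for the moment, N m; "gripper_width": opening from 0.0 (shut) to 1.0 (fully open).
Only numpy, scipy, OpenCV 4.12 (cv2) and the standard library are available. Lean on these libraries where they do the work, as an engineer would, in place of code of your own. Each camera call takes 0.05 s, during which the arm holds its last target.

## Working session

There is one attempt and no reset: what is moved stays moved. The work goes in short steps, Python scripts to look and compute and a shell command to move; the robot and the scene stay as the last step left them, time stands still between calls to the robot, and variables do not carry over. Pictures are saved under pics/ and viewed, and the job is handed in when it is done.

```bash
mkdir -p pics; ls; python3 - <<'E'
from plant import manip
import cv2
print(manip.state())
for n in ["scene","top","wrist"]:
    im=manip.grab_frame(n); cv2.imwrite(f"pics/{n}0.png",im)
    print(n,manip.get_calibration(n))
E
```

```text
pics
{'time': 0.0, 'joint_pos': array([-1.43897074e+00,  5.33809009e-02,  1.61431530e+00,  1.33402800e-05,
        1.47601387e+00, -1.19008430e-01]), 'joint_vel': array([-0.0007827 ,  0.00192475,  0.00053606,  0.00085124, -0.00162494,
       -0.0003881 ]), 'joint_efforts': array([ 1.38169071e-03, -3.93682766e+01, -3.70176923e+01,  1.68891290e-05,
        6.93491864e-03,  3.23711149e-06]), 'tool_pos': array([ 0.15504722, -0.60480657,  0.2300354 ]), 'tool_rot': array([-1.05872814e-03,  9.92145115e-01,  1.25087772e-01, -1.45366981e-07]), 'contact_force': array([ 0.64033114,  0.07718089, -0.25227471]), 'ft_torque': array([-0.01268116, -0.00227852,  0.00963962]), 'gripper_width': 1.0030110767646272}
scene {'fx': 501.8432244871433, 'fy': 501.8432244871433, 'cx': 323.7291438244193, 'cy': 240.6067591648726, 'xyz': array([ 0.90946272, -0.5767734 ,  1.07179883]), 'attitude': array([-0.30664257,  0.91271875,  0.25512326, -0.08847002])}
top {'fx': 546.6831695274714, 'fy': 546.6831695274714, 'cx': 317.4081714299577, 'cy': 237.23570611868644, 'xyz': array([0.31326859, 0.04917196, 1.59225036]), 'attitude': array([-0.05083226,  0.706947  , -0.70327372,  0.05520949])}
wrist {'fx': 353.9284377857096, 'fy': 353.9284377857096, 'cx': 313.3113261597217, 'cy': 243.65676200712892, 'xyz': array([ 0.22199038, -0.58852792,  0.37269769]), 'attitude': array([ 0.10634967,  0.78287928, -0.60721417, -0.08414703])}
```

View pics/scene0.png

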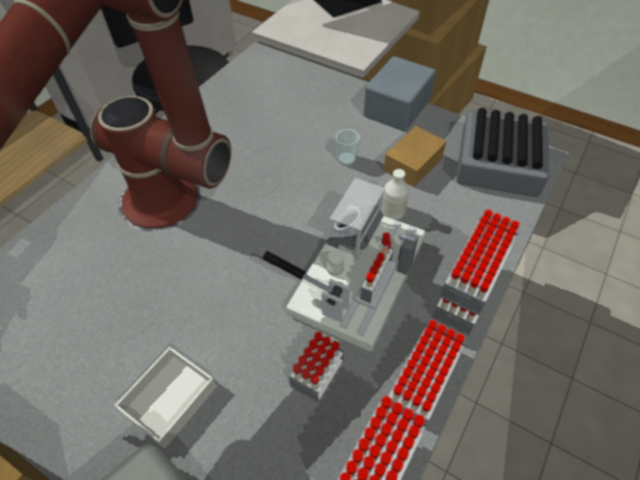

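View pics/top0.png

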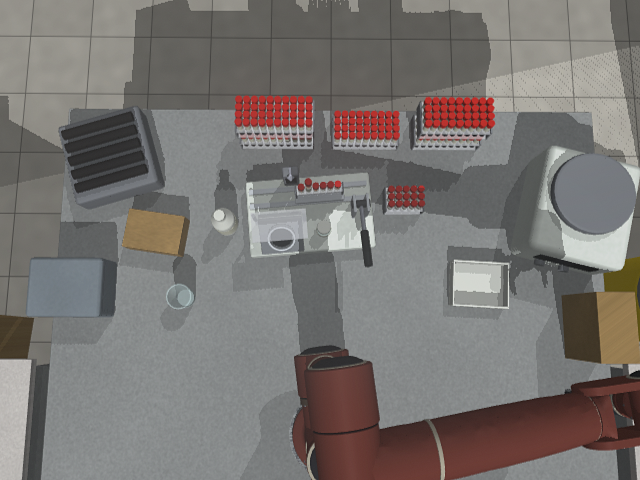

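View pics/wrist0.png

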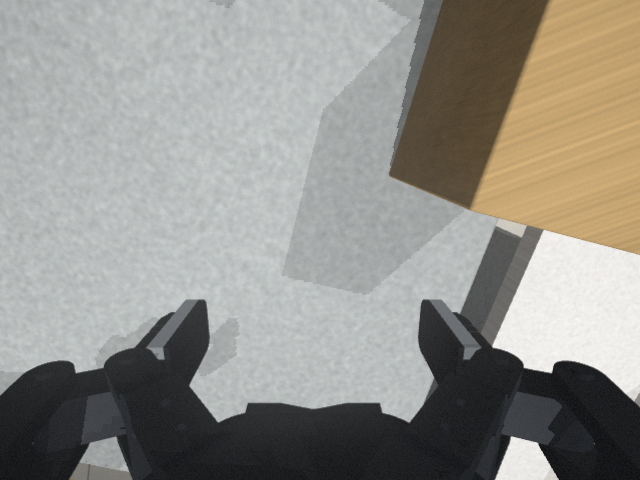

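The feeder is at about (312,215) in top, with the knob at (281,238), the lever grip at (367,250) and the tubes at (318,186). Next I'll get cut-outs and zoomed crops.

```bash
cat > h.py <<'E'
import numpy as np, cv2
from plant import manip
from scipy.spatial.transform import Rotation as R
def rot(q): return R.from_quat([q[1],q[2],q[3],q[0]]).as_matrix()
def ray(c,u,v):
    d=rot(c["attitude"])@np.array([(u-c["cx"])/c["fx"],(v-c["cy"])/c["fy"],1.]); return np.array(c["xyz"]),d
def atz(c,u,v,z):
    o,d=ray(c,u,v); return o+d*(z-o[2])/d[2]
def proj(c,p):
    q=rot(c["attitude"]).T@(np.array(p)-c["xyz"]); return np.array([c["fx"]*q[0]/q[2]+c["cx"],c["fy"]*q[1]/q[2]+c["cy"]])
def tri(rs):
    A=np.zeros((3,3));b=np.zeros(3)
    for o,d in rs:
        d=d/np.linalg.norm(d);P=np.eye(3)-np.outer(d,d);A+=P;b+=P@o
    p=np.linalg.solve(A,b); return p,[np.linalg.norm((np.eye(3)-np.outer(d,d)/(d@d))@(p-o)) for o,d in rs]
E
python3 - <<'E'
from h import *
for n in ["scene","top"]:
    im=manip.grab_frame(n)
    for t in ["feeder","panel","lever_grip","tall_tube","pointer","cup"]:
        r=manip.cut_out(t,n)
        for x in r[:2]:
            ys,xs=np.nonzero(x["pixels"]); print(n,t,round(x["confidence"],2),x["rect"],xs.mean().round(1),ys.mean().round(1),len(xs))
    if n=="scene": c=im[160:380,240:460]
    else: c=im[150:280,230:440]
    cv2.imwrite(f"pics/{n}_z.png",cv2.resize(c,None,fx=2.7 if n=="scene" else 3.8,fy=2.7 if n=="scene" else 3.8,interpolation=cv2.INTER_CUBIC))
print(manip.state()["time"])
E
```

```text
scene feeder 0.63 [261.4, 180.3, 425.4, 352.3] 355.0 269.0 12730
scene feeder 0.51 [384.1, 168.2, 409.7, 216.5] 394.7 195.6 978
scene panel 0.87 [324.4, 205.4, 385.0, 250.3] 353.7 232.3 1009
scene lever_grip 0.89 [265.3, 253.3, 338.4, 305.2] 300.8 274.4 753
scene tall_tube 0.65 [352.8, 236.0, 398.9, 308.1] 377.0 274.8 1483
scene pointer 0.83 [262.5, 178.0, 425.3, 352.3] 355.2 269.3 12792
scene cup 0.89 [326.6, 249.7, 342.3, 277.5] 334.5 262.7 385
top panel 0.75 [261.6, 236.6, 305.3, 255.7] 282.7 246.3 534
top lever_grip 0.76 [351.3, 199.4, 370.5, 267.0] 363.7 231.2 470
top lever_grip 0.49 [247.3, 168.6, 375.8, 266.0] 310.1 214.8 9700
top tall_tube 0.8 [291.0, 177.8, 341.3, 202.3] 318.6 191.9 1000
top pointer 0.78 [246.2, 167.3, 377.0, 265.7] 309.7 214.5 9688
top pointer 0.23 [209.1, 209.2, 238.6, 236.9] 224.4 221.4 570
top cup 0.52 [313.6, 221.1, 331.2, 239.4] 323.2 228.8 198
0.85
```

View pics/scene_z.png

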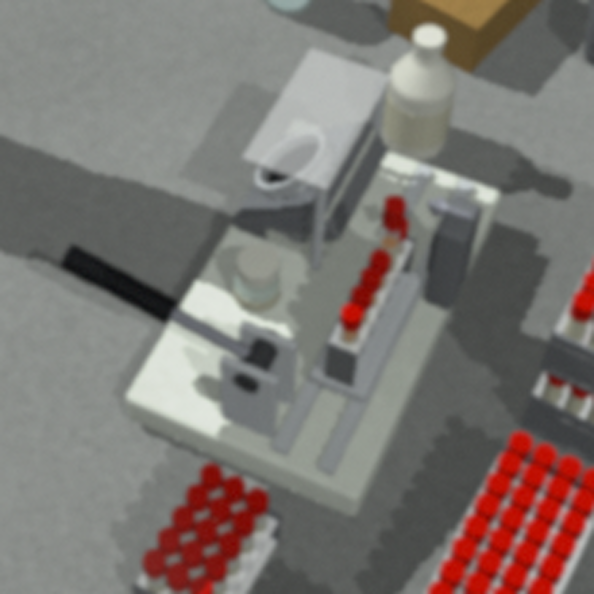

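View pics/top_z.png

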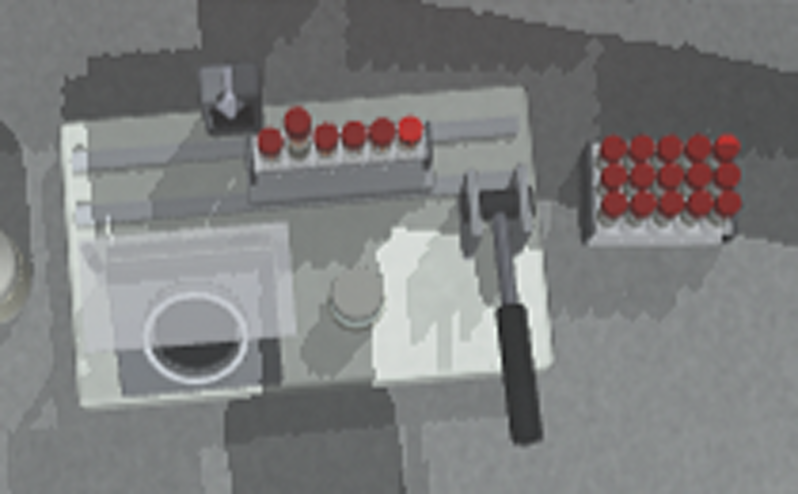

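```bash
python3 - <<'E'
from h import *
from scipy.optimize import least_squares
T=manip.get_calibration("top");S=manip.get_calibration("scene")
tz=lambda u,v:(u/3.8+230,v/3.8+150); sz=lambda u,v:(u/2.7+240,v/2.7+160)
obs=[(T,tz(62,124),(.11,.18,.05)),(T,tz(526,88),(.11,-.18,.05)),(T,tz(551,362),(-.11,-.18,.05)),(T,tz(82,402),(-.11,.18,.05)),
(S,sz(128,393),(-.11,-.18,.05)),(S,sz(355,492),(.11,-.18,.05)),(S,sz(497,191),(.11,.18,.05))]
def W(x,p): c,s=np.cos(x[2]),np.sin(x[2]); return np.array([x[0]+c*p[0]-s*p[1],x[1]+s*p[0]+c*p[1],p[2]])
f=lambda x:np.concatenate([proj(c,W(x,p))-uv for c,uv,p in obs])
r=least_squares(f,[.6,.05,0],loss="soft_l1");print(r.x);print(f(r.x).reshape(-1,2).round(1))
x=r.x
def F(p): c,s=np.cos(x[2]),np.sin(x[2]); d=np.array(p)-[x[0],x[1],0]; return np.array([c*d[0]+s*d[1],-s*d[0]+c*d[1],d[2]])
for n,a,b in [("collar",tz(195,337),sz(291,157)),("gripfront",tz(526,438),sz(70,258)),("griprear",tz(511,310),sz(170,308)),("talltop",tz(298,120),sz(394,206)),("guardFL",tz(80,348),sz(312,50)),("guardFR",tz(294,333),sz(245,155)),("cup top",tz(357,290),sz(255,260))]:
    p,e=tri([ray(T,*a),ray(S,*b)]); print(n,p.round(4),"F",F(p).round(4),np.round(e,4))
E
```

```text
[0.61478642 0.06203883 0.09190468]
[[-1.6 -0.9]
 [-0.1 -1.7]
 [ 1.2  0.9]
 [-1.6  1.2]
 [-3.3  0.4]
 [-0.1  1.8]
 [ 1.1 -1.5]]
collar [0.5356 0.141  0.1013] F [-0.0716  0.0859  0.1013] [0.0017 0.0017]
gripfront [ 0.4569 -0.0925  0.1627] F [-0.1714 -0.1394  0.1627] [0.0015 0.0015]
griprear [ 0.5488 -0.0841  0.1491] F [-0.0791 -0.1394  0.1491] [0.0016 0.0016]
talltop [0.6716 0.0658 0.201 ] F [ 0.0569 -0.0015  0.201 ] [0.001 0.001]
guardFL [0.5157 0.215  0.168 ] F [-0.0846  0.1614  0.168 ] [0.0005 0.0005]
guardFR [0.5282 0.0685 0.1739] F [-0.0856  0.0143  0.1739] [0.002 0.002]
cup top [0.5689 0.0224 0.1035] F [-0.0493 -0.0352  0.1035] [0.0002 0.0002]
```

The fit is consistent: collar, guard edge, grip and tube heights all match the spec. Feeder is at (0.615, 0.062), yaw 0.092. Next, plan the approach.

```bash
cat >> h.py <<'E'
FX=np.array([0.61478642,0.06203883,0.09190468])
RF=R.from_euler("z",FX[2]).as_matrix()
def toW(p): return RF@np.array(p)+[FX[0],FX[1],0]
def toF(p): return RF.T@(np.array(p)-[FX[0],FX[1],0])
RIM=np.array([-.0716,.0865,.1013])
a=0.6632; AX=np.array([-np.sin(a),0,np.cos(a)]); N=np.array([np.cos(a),0,np.sin(a)])
RK=RF@np.column_stack([N,[0,-1,0],-AX])
RD=RF@np.column_stack([[1,0,0],[0,-1,0],[0,0,-1]])
def knob(s,n,y=0): return toW(RIM+AX*s+N*n+np.array([0,y,0]))
def delta(p=None,Rt=None):
    st=manip.state(); Rc=rot(st["tool_rot"])
    out={}
    if p is not None: out["shift"]=(Rc.T@(np.array(p)-st["tool_pos"])).round(4)
    if Rt is not None: out["turn"]=np.degrees(R.from_matrix(Rc.T@Rt).as_rotvec()).round(2)
    out["F"]=np.round(st["contact_force"],2); out["t"]=round(st["time"],2); return out
E
python3 - <<'E'
from h import *
print(knob(.10,-.014),knob(0,0)); print(delta(knob(.12,-.014),RK)); c=manip.get_calibration("wrist"); st=manip.state(); print(rot(st["tool_rot"]).T@(c["xyz"]-st["tool_pos"]))
E
```

```text
[0.46325986 0.13494009 0.17148364] [0.53555002 0.14160266 0.1013    ]
{'shift': array([ 0.4701, -0.6427,  0.0441]), 'turn': array([-3.02, 37.92,  8.77]), 'F': array([ 0.04, -0.17, -0.22]), 't': 0.85}
[ 0.06896697  0.00045682 -0.14236016]
```

```bash
python3 -m creep '[[0,0,0,0.02,-0.0275,0,0],[0,0,0,0.023,-0.0315,0,0],[0,0,0,0.023,-0.0315,0,0],[0,0,0,0.023,-0.0315,0,0],[0,0,0,0.023,-0.0315,0,0],[0,0,0,0.023,-0.0315,0,0],[0,0,0,0.023,-0.0315,0,0],[0,0,0,0.023,-0.0315,0,0],[0,0,0,0.023,-0.0315,0,0],[0,0,0,0.023,-0.0315,0,0],[0,0,0,0.023,-0.0315,0,0],[0,0,0,0.023,-0.0315,0,0],[0,0,0,0.023,-0.0315,0,0],[0,0,0,0.023,-0.0315,0,0],[0,0,0,0.023,-0.0315,0,0],[0,0,0,0.023,-0.0315,0,0],[0,0,0,0.023,-0.0315,0,0],[0,0,0,0.023,-0.0315,0,0],[0,0,0,0.02,-0.0275,0,0],[0,0,0,0,0,0,0]]'
python3 -c "
from h import *
print(delta(knob(.12,-.014),RK))"
```

```text
time: 2.52
tool_pos: [0.4269, 0.0782, 0.2315]
tool_rot: [-0.001, 0.992, 0.129, 0.0]
contact_force: [-0.4, 0.7, -0.5]
gripper_width: 0.001
{'shift': array([ 0.0374, -0.0475,  0.0444]), 'turn': array([-3.27, 37.86,  9.11]), 'F': array([-0.41,  0.67, -0.54]), 't': 2.52}
```

```bash
python3 -m creep '[[-0.5,6,1.5,0,0,0,0],[-0.5,6,1.5,0,0,0,0],[-0.5,6,1.5,0,0,0,0],[-0.5,6,1.5,0,0,0,0],[-0.5,6,1.5,0,0,0,0],[-0.5,6,1.5,0,0,0,0],[0,1.8,0,0,0,0,0],[0,0,0,0,0,0,0],[0,0,0,0,0,0,0]]'
python3 -c "
from h import *
print(delta(knob(.12,-.014),RK))
cv2.imwrite('pics/w1.png',manip.grab_frame('wrist'))"
```

```text
time: 3.27
tool_pos: [0.4301, 0.0742, 0.2311]
tool_rot: [-0.013, 0.945, 0.042, 0.323]
contact_force: [0.0, -0.3, 1.0]
gripper_width: -0.002
{'shift': array([-0.0062, -0.0576,  0.0505]), 'turn': array([ 0.24,  0.28, -0.15]), 'F': array([ 0.03, -0.34,  1.  ]), 't': 3.27}
```

View pics/w1.png

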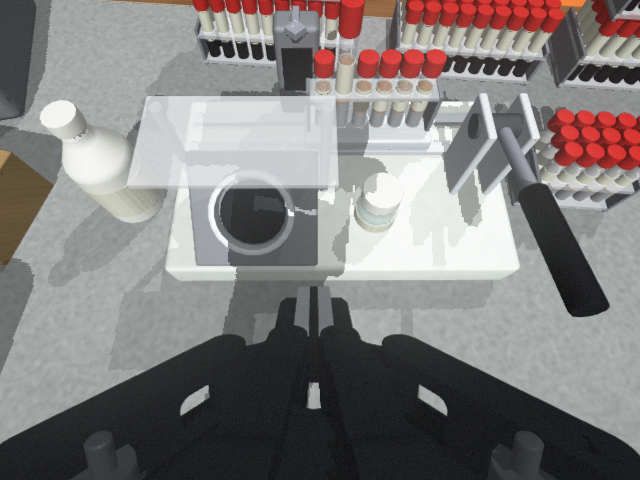

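The wrist view is clear: collar ring centred at about (251,211), guard front edge from (130,187) to (337,187), lever grip from (535,185) to (590,310), deck front edge at about row 270. I'll check my estimates against these.

```bash
python3 - <<'E'
from h import *
from scipy.optimize import least_squares
C=manip.get_calibration("wrist");T=manip.get_calibration("top");S=manip.get_calibration("scene")
ring=[knob(0,.036*np.cos(t),.036*np.sin(t)) for t in np.linspace(0,6.28,60)]
im=cv2.imread("pics/w1.png")
for p in ring: cv2.circle(im,tuple(proj(C,p).astype(int)),1,(0,255,0),-1)
for sx in(-1,1):
  for sy in(-1,1):
    q=proj(C,toW([.11*sx,.18*sy,.05])); print(sx,sy,q.round(1)); cv2.circle(im,tuple(q.astype(int)),3,(255,0,255),1)
cv2.imwrite("pics/w1o.png",im)
tz=lambda u,v:(u/3.8+230,v/3.8+150); sz=lambda u,v:(u/2.7+240,v/2.7+160)
for n,a,b,c in [("collar",tz(195,337),sz(291,157),(251,211)),("gripfront",tz(526,438),sz(70,258),(590,309)),("griprear",tz(511,310),sz(170,308),(531,187)),("talltop",tz(298,120),sz(394,206),(352,2)),]:
    p,e=tri([ray(T,*a),ray(S,*b),ray(C,*c)]); print(n,p.round(4),"F",toF(p).round(4),np.round(e,4))
E
```

```text
-1 -1 [522.9 273.1]
-1 1 [160.5 274.5]
1 -1 [482.1 101.8]
1 1 [189.  102.6]
collar [0.5368 0.1395 0.105 ] F [-0.0705  0.0843  0.105 ] [0.0032 0.0014 0.002 ]
gripfront [ 0.4578 -0.094   0.1676] F [-0.1706 -0.141   0.1676] [0.0027 0.0024 0.0019]
griprear [ 0.5507 -0.0837  0.1523] F [-0.0772 -0.1393  0.1523] [0.0038 0.0009 0.0039]
talltop [0.6719 0.0651 0.2048] F [ 0.0572 -0.0022  0.2048] [0.0021 0.0016 0.0017]
```

View pics/w1o.png

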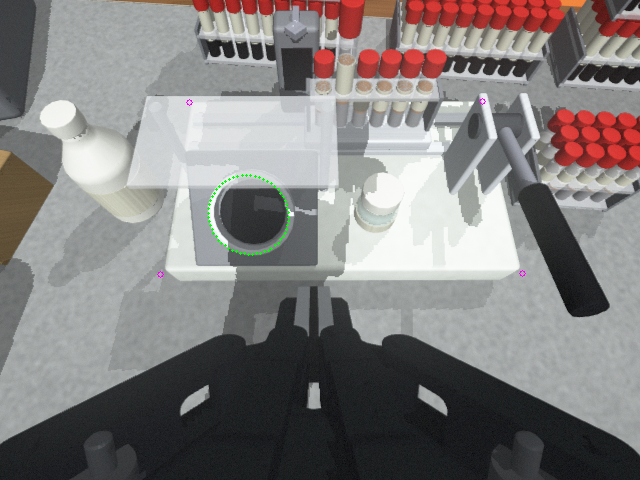

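```bash
sed -i 's/^RIM=.*/RIM=np.array([-.0705,.0848,.1035])/' h.py; python3 -c "
from h import *
print(delta(knob(.05,-.036),RK))"
```

```text
{'shift': array([-0.027 , -0.0562,  0.1203]), 'turn': array([ 0.25,  0.18, -0.14]), 'F': array([0.17, 0.66, 0.45]), 't': 3.32}
```

```bash
python3 -m creep '[[0.2,0.2,-0.1,-0.0045,-0.009,0.02,0],[0,0,0,-0.0045,-0.0095,0.02,0],[0,0,0,-0.0045,-0.0095,0.02,0],[0,0,0,-0.0045,-0.0095,0.02,0],[0,0,0,-0.0045,-0.0095,0.02,0],[0,0,0,-0.0045,-0.0095,0.02,0],[0,0,0,0,0,0,0],[0,0,0,0,0,0,0],[0,0,0,0,0,0,0]]'
python3 -c "
from h import *
print(delta(knob(0,-.036),RK))
cv2.imwrite('pics/w2.png',manip.grab_frame('wrist'))"
```

```text
time: 4.07
tool_pos: [0.4785, 0.1355, 0.1222]
tool_rot: [-0.015, 0.944, 0.043, 0.326]
contact_force: [-0.0, 0.5, 0.2]
gripper_width: 0.002
{'shift': array([-0.0016,  0.0008,  0.0507]), 'turn': array([ 0.02, -0.1 , -0.03]), 'F': array([-0.04,  0.5 ,  0.19]), 't': 4.07}
```

View pics/w2.png

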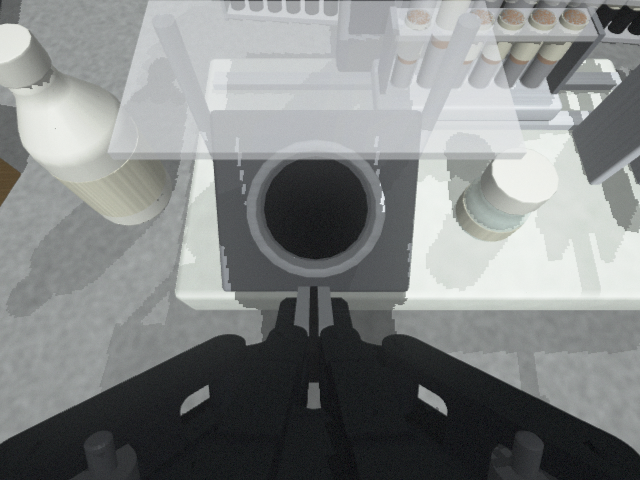

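The fingers are centred on the collar, which spans (247..383) against fingers at 313. Approach the rim front.

```bash
python3 -m creep '[[0,0,0,-0.001,0.0005,0.02,0],[0,0,0,0,0,0.017,0],[0,0,0,0,0,0.006,0],[0,0,0,0,0,0,0],[0,0,0,0,0,0,0]]'
python3 -c "
from h import *
print(delta(knob(0,-.036),RK))"
for i in 1 2; do python3 -m creep '[[0,0,0,0,0,0.001,0],[0,0,0,0,0,0.001,0]]'; done
```

```text
time: 4.53
tool_pos: [0.5035, 0.1371, 0.0866]
tool_rot: [-0.015, 0.944, 0.043, 0.325]
contact_force: [-0.7, 0.3, 0.1]
gripper_width: 0.004
{'shift': array([0.0008, 0.0001, 0.0073]), 'turn': array([ 0.04, -0.02, -0.07]), 'F': array([-0.67,  0.33,  0.11]), 't': 4.53}
time: 4.7
tool_pos: [0.5048, 0.1375, 0.0853]
tool_rot: [-0.015, 0.944, 0.043, 0.326]
contact_force: [-0.5, 0.2, -0.3]
gripper_width: -0.006
time: 4.87
tool_pos: [0.5057, 0.1377, 0.0829]
tool_rot: [-0.015, 0.945, 0.043, 0.325]
contact_force: [-0.2, -0.5, 0.5]
gripper_width: -0.002
```

```bash
python3 -m creep '[[0,0,0,0,0,0.001,0],[0,0,0,0,0,0,0]]'; python3 -c "
from h import *
print(delta(knob(0,-.036),RK))"
python3 -m creep '[[0,0,0,0,0,0.001,0],[0,0,0,0,0,0,0]]'; python3 -c "
from h import *
print(delta(knob(0,-.036),RK))"
```

```text
time: 5.03
tool_pos: [0.506, 0.1377, 0.0813]
tool_rot: [-0.015, 0.945, 0.043, 0.325]
contact_force: [0.3, -0.3, -0.4]
gripper_width: -0.002
{'shift': array([0.002 , 0.0005, 0.0015]), 'turn': array([ 0.01,  0.07, -0.04]), 'F': array([ 0.3 , -0.27, -0.37]), 't': 5.03}
time: 5.2
tool_pos: [0.5067, 0.1378, 0.0808]
tool_rot: [-0.015, 0.945, 0.043, 0.325]
contact_force: [-4.9, -0.4, 4.1]
gripper_width: 0.003
{'shift': array([0.0018, 0.0006, 0.0007]), 'turn': array([ 0.01,  0.09, -0.03]), 'F': array([-4.86, -0.36,  4.13]), 't': 5.2}
```

Rim contact is at commanded depth Z≈48.6 (6 N along the axis). Now retract 6, move 22 mm onto the knob and go in.

```bash
python3 -m creep '[[0,0,0,0,0,-0.006,0],[0,0,0,0.011,0,0,0],[0,0,0,0.011,0,0,0],[0,0,0,0,0,0.003,0],[0,0,0,0,0,0,0]]'
python3 -c "
from h import *
print(delta(knob(0,-.014),RK))"
for i in 1 2 ; do python3 -m creep '[[0,0,0,0,0,0.001,0],[0,0,0,0,0,0.001,0],[0,0,0,0,0,0,0]]'; python3 -c "
from h import *
d=delta(knob(0,-.014)); print(d['shift'],d['F'],toF(rot(manip.state()['tool_rot'])[:,2])*0+0,(RF.T@manip.state()['contact_force'])@AX)"; done
```

```text
time: 5.62
tool_pos: [0.5236, 0.1392, 0.0978]
tool_rot: [-0.015, 0.944, 0.043, 0.326]
contact_force: [-0.5, -0.1, -0.5]
gripper_width: 0.0
{'shift': array([-0.0001,  0.0004,  0.0036]), 'turn': array([ 0.02, -0.04, -0.05]), 'F': array([-0.46, -0.09, -0.52]), 't': 5.62}
time: 5.87
tool_pos: [0.5229, 0.1392, 0.094]
tool_rot: [-0.015, 0.945, 0.043, 0.324]
contact_force: [-0.0, 0.4, -0.2]
gripper_width: 0.002
[0.0028 0.0004 0.0011] [-0.04  0.37 -0.24] [0. 0. 0.] -0.18699382802072942
time: 6.12
tool_pos: [0.5244, 0.1393, 0.093]
tool_rot: [-0.015, 0.945, 0.043, 0.325]
contact_force: [-0.6, 0.1, 0.1]
gripper_width: 0.001
[ 0.0022  0.0005 -0.0006] [-0.63  0.09  0.11] [0. 0. 0.] 0.4650740543675118
```

```bash
cat > fk.py <<'E'
from h import *
s=manip.state(); d=delta(knob(0,-.014)); print(d['t'],d['shift'],"axial", round(float((RF.T@s['contact_force'])@AX),2))
E
for i in 1 2 3; do python3 -m creep '[[0,0,0,0,0,0.001,0],[0,0,0,0,0,0,0]]' >/dev/null; python3 fk.py; done
```

```text
6.28 [ 0.0019  0.0005 -0.0015] axial 0.6
6.45 [ 0.0019  0.0005 -0.0025] axial -0.17
6.62 [ 0.0019  0.0005 -0.0035] axial 0.03
```

```bash
for i in 1 2; do python3 -m creep '[[0,0,0,0,0,0.001,0],[0,0,0,0,0,0,0]]' >/dev/null; python3 fk.py; done; python3 -m creep '[[0,0,0,0,0,0.0005,0],[0,0,0,0,0,0,0]]' >/dev/null; python3 fk.py
```

```text
6.78 [ 0.0019  0.0005 -0.0046] axial -0.25
6.95 [ 0.002   0.0005 -0.0056] axial 0.03
7.12 [ 0.0019  0.0005 -0.006 ] axial 0.26
```

```bash
python3 -m creep '[[0,0,0,0,0,0.0005,0],[0,0,0,0,0,0,0]]' >/dev/null; python3 fk.py
```

```text
7.28 [ 0.0018  0.0005 -0.0064] axial -0.56
```

```bash
python3 -m creep '[[0,0,0,0,0,0.0005,0],[0,0,0,0,0,0,0]]' >/dev/null; python3 fk.py
```

```text
7.45 [ 0.0018  0.0005 -0.0069] axial 2.02
```

Contact is 7.5 mm below the rim (an out knob would be met at 2 mm), so the knob is latched and I leave it. Back out along the axis.

```bash
python3 -m creep '[[0,0,0,0,0,0,0],[0,0,0,0,0,-0.01,0],[0,0,0,0,0,-0.025,0],[0,0,0,0,0,-0.035,0],[0,0,0,0,0,-0.035,0],[0,0,0,0,0,-0.02,0],[0,0,0,0,0,0,0],[0,0,0,0,0,0,0]]'
python3 - <<'E'
from h import *
# grip: mid of gripfront/griprear
m=toW([-.1245,-.1400,.1575]); print("grip mid",m)
print(delta(m+[0,0,.10],RD))
E
```

```text
time: 8.12
tool_pos: [0.4526, 0.1329, 0.1886]
tool_rot: [-0.015, 0.944, 0.043, 0.327]
contact_force: [-0.0, -0.6, -0.5]
gripper_width: 0.0
grip mid [ 0.50366039 -0.08879636  0.1575    ]
{'shift': array([ 0.0667,  0.2254, -0.0353]), 'turn': array([-2.000e-02, -3.818e+01, -4.000e-02]), 'F': array([-0.02, -0.55, -0.53]), 't': 8.12}
```

```bash
python3 -m creep '[[0,0,0,0.006,0.019,-0.01,0],[0,0,0,0.011,0.037,-0.007,0],[0,0,0,0.011,0.037,-0.007,0],[0,0,0,0.011,0.037,-0.007,0.5],[0,0,0,0.011,0.037,-0.005,1],[0,0,0,0.011,0.037,0,1],[0,0,0,0.006,0.0205,0,1],[0,-6.3,0,0,0,0,1],[0,-6.4,0,0,0,0,1],[0,-6.4,0,0,0,0,1],[0,-6.4,0,0,0,0,1],[0,-6.4,0,0,0,0,1],[0,-6.3,0,0,0,0,1],[0,0,0,0,0,0,1],[0,0,0,0,0,0,1]]'
python3 - <<'E'
from h import *
m=toW([-.1245,-.1400,.1575])
print(delta(m+[0,0,-.019],RD))
for n in ("wrist","top"):
  cv2.imwrite(f'pics/{n}3.png',manip.grab_frame(n))
E
```

```text
time: 9.37
tool_pos: [0.5036, -0.0879, 0.2529]
tool_rot: [-0.001, 0.999, 0.046, -0.004]
contact_force: [-0.3, -0.3, -1.1]
gripper_width: 0.997
{'shift': array([0.0009, 0.0012, 0.1143]), 'turn': array([-0.16,  0.48,  0.01]), 'F': array([-0.32, -0.32, -1.14]), 't': 9.37}
```

View pics/wrist3.png

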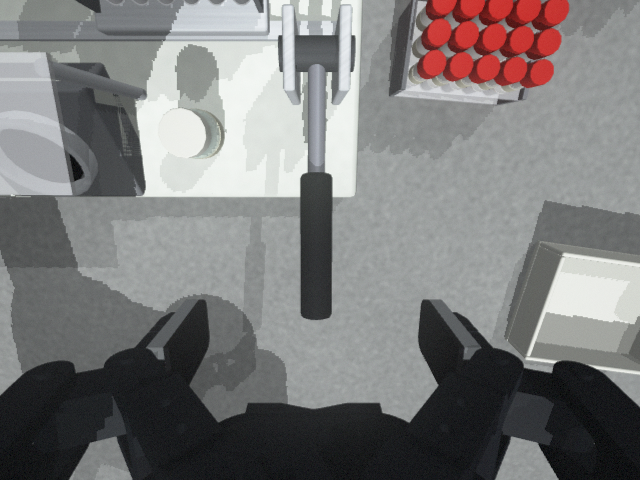

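The lever grip (316, 175–318) lies centred between the open jaws. Descend and grip.

```bash
python3 -m creep '[[0,0.4,0,0,0.001,0.015,1],[0,0,0,0.001,0,0.025,1],[0,0,0,0,0,0.03,1],[0,0,0,0,0,0.025,1],[0,0,0,0,0,0.012,1],[0,0,0,0,0,0.006,1],[0,0,0,0,0,0,1],[0,0,0,0,0,0,0.3],[0,0,0,0,0,0,0.1],[0,0,0,0,0,0,0],[0,0,0,0,0,0,0],[0,0,0,0,0,0,0],[0,0,0,0,0,0,0],[0,0,0,0,0,0,0]]'
python3 - <<'E'
from h import *
m=toW([-.1245,-.1400,.1575])
print(delta(m+[0,0,-.019],RD))
for n in ("wrist","scene"):
  cv2.imwrite(f'pics/{n}4.png',manip.grab_frame(n))
E
```

```text
time: 10.63
tool_pos: [0.5048, -0.0892, 0.1441]
tool_rot: [0.0, 0.999, 0.046, 0.002]
contact_force: [-0.7, -0.7, 1.4]
gripper_width: 0.238
{'shift': array([-0.0011, -0.0005,  0.0056]), 'turn': array([ 0.04, -0.2 , -0.03]), 'F': array([-0.71, -0.7 ,  1.4 ]), 't': 10.63}
```

View pics/wrist4.png

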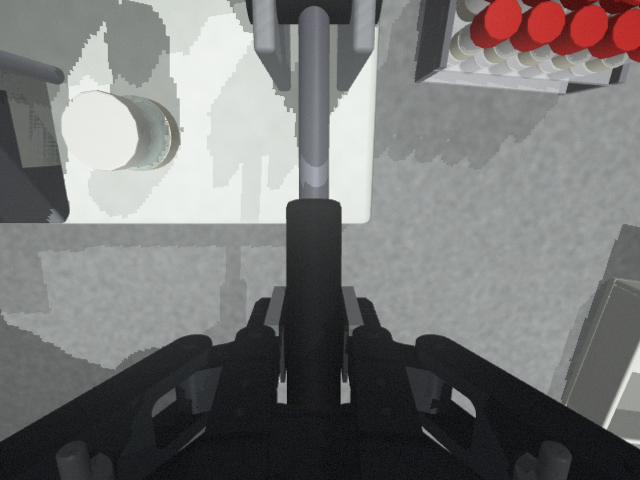

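```bash
python3 -m creep '[[0,1.5,0,-0.0003,0,0.0033,0],[0,3.25,0,-0.0006,0,0.0072,0],[0,3.25,0,-0.0006,0,0.0072,0],[0,3.25,0,-0.0006,0,0.0072,0],[0,3.25,0,-0.0006,0,0.0072,0],[0,3.25,0,-0.0006,0,0.0072,0],[0,3.25,0,-0.0006,0,0.0072,0],[0,3.25,0,-0.0006,0,0.0072,0],[0,1.5,0,-0.0003,0,0.0033,0],[0,0,0,0,0,0,0],[0,0,0,0,0,0,0]]'
python3 - <<'E'
from h import *
C={n:manip.get_calibration(n) for n in("top","scene")}
for n in ("wrist","scene","top"):
  cv2.imwrite(f'pics/{n}5.png',manip.grab_frame(n))
im=cv2.imread("pics/top5.png")[150:280,230:440]; cv2.imwrite("pics/top5z.png",cv2.resize(im,None,fx=3.8,fy=3.8,interpolation=cv2.INTER_CUBIC))
print(delta(None,RD))
E
```

```text
time: 11.65
tool_pos: [0.5111, -0.0887, 0.0884]
tool_rot: [-0.01, 0.973, 0.044, 0.224]
contact_force: [-9.4, 0.6, 9.6]
gripper_width: 0.233
{'turn': array([ 2.000e-02, -2.591e+01, -2.000e-02]), 'F': array([-9.36, -1.06, 11.17]), 't': 11.8}
```

View pics/top5z.png

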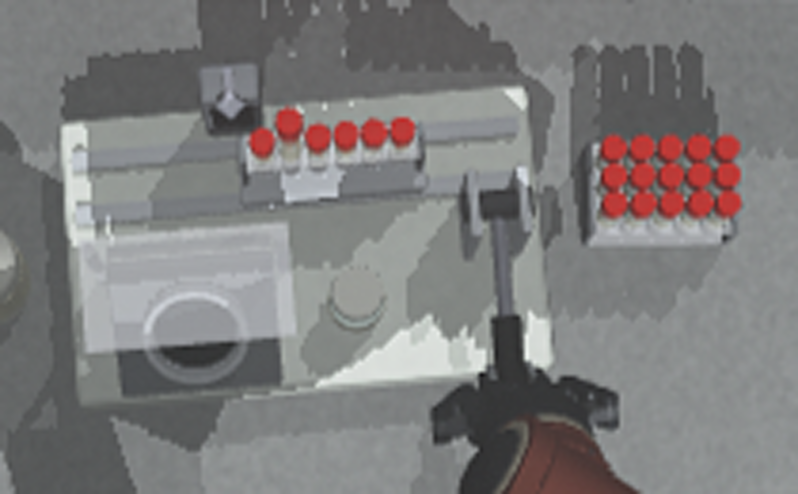

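View pics/scene5.png

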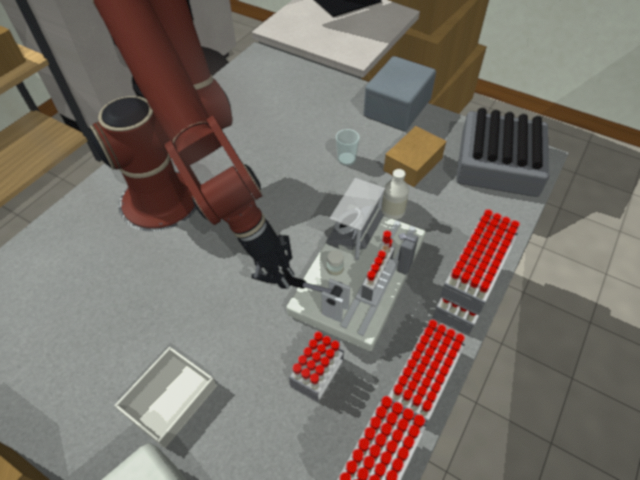

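View pics/wrist5.png

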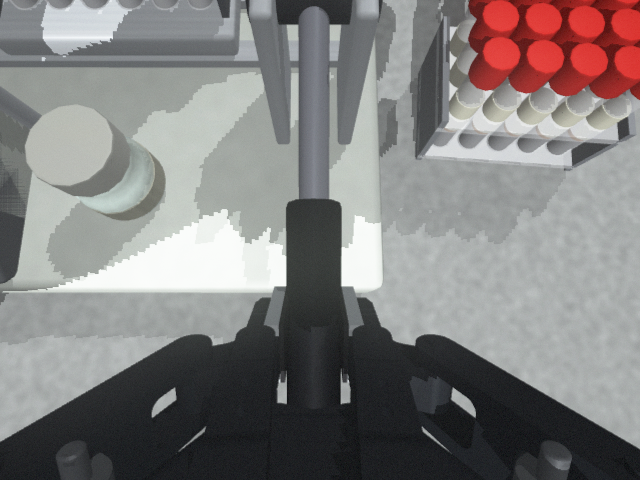

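The carriage advanced about 6 mm (tall cap 298→289 in the zoom), and the 14 N reading shows the down stop was reached. That leaves two more 20 mm strokes. Upstroke, then down again.

```bash
python3 -m creep '[[0,-1.5,0,0.0004,0,-0.0033,0],[0,-3.25,0,0.001,0,-0.0072,0],[0,-3.25,0,0.001,0,-0.0072,0],[0,-3.25,0,0.001,0,-0.0072,0],[0,-3.25,0,0.001,0,-0.0072,0],[0,-3.25,0,0.001,0,-0.0072,0],[0,-3.25,0,0.001,0,-0.0072,0],[0,-3.25,0,0.001,0,-0.0072,0],[0,-1.5,0,0.0004,0,-0.0033,0],[0,0,0,0,0,0,0],[0,0,0,0,0,0,0]]'
python3 - <<'E'
from h import *
m=toW([-.1245,-.1400,.1575])
print(delta(m+[0,0,-.0135],RD))
im=manip.grab_frame("top");im=im[150:280,230:440]; cv2.imwrite("pics/top6z.png",cv2.resize(im,None,fx=3.8,fy=3.8,interpolation=cv2.INTER_CUBIC))
E
```

```text
time: 12.72
tool_pos: [0.5046, -0.0892, 0.1437]
tool_rot: [0.0, 0.999, 0.046, 0.002]
contact_force: [-0.4, -2.1, 1.3]
gripper_width: 0.236
{'shift': array([-0.0009, -0.0005, -0.0003]), 'turn': array([ 0.03, -0.2 , -0.03]), 'F': array([-0.39, -2.14,  1.3 ]), 't': 12.72}
```

View pics/top6z.png

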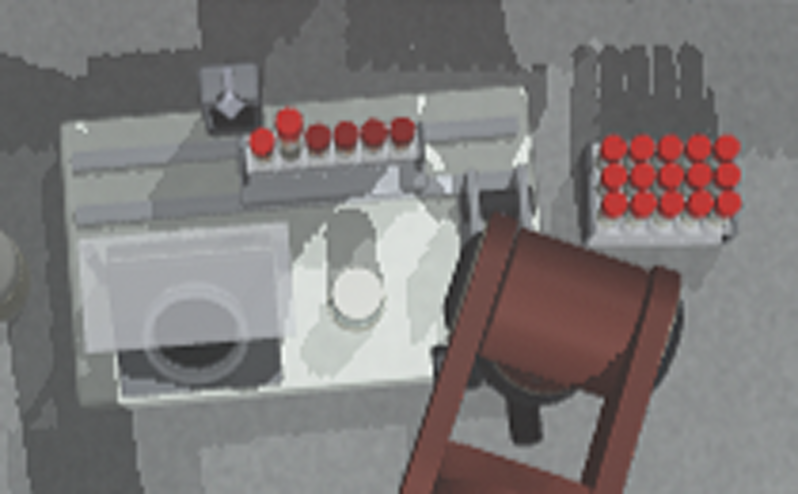

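```bash
python3 -m creep '[[0,1.5,0,-0.0003,0,0.0033,0],[0,3.25,0,-0.0006,0,0.0072,0],[0,3.25,0,-0.0006,0,0.0072,0],[0,3.25,0,-0.0006,0,0.0072,0],[0,3.25,0,-0.0006,0,0.0072,0],[0,3.25,0,-0.0006,0,0.0072,0],[0,3.25,0,-0.0006,0,0.0072,0],[0,3.25,0,-0.0006,0,0.0072,0],[0,1.5,0,-0.0003,0,0.0033,0],[0,0,0,0,0,0,0],[0,0,0,0,0,0,0]]'
python3 - <<'E'
from h import *
im=manip.grab_frame("top");im=im[150:280,230:440]; cv2.imwrite("pics/top7z.png",cv2.resize(im,None,fx=3.8,fy=3.8,interpolation=cv2.INTER_CUBIC))
im=manip.grab_frame("scene");im=im[160:380,240:460]; cv2.imwrite("pics/scene7z.png",cv2.resize(im,None,fx=2.7,fy=2.7,interpolation=cv2.INTER_CUBIC))
E
```

```text
time: 13.68
tool_pos: [0.511, -0.0887, 0.0885]
tool_rot: [-0.01, 0.973, 0.044, 0.225]
contact_force: [-2.6, -0.9, 4.9]
gripper_width: 0.234
```

View pics/top7z.png

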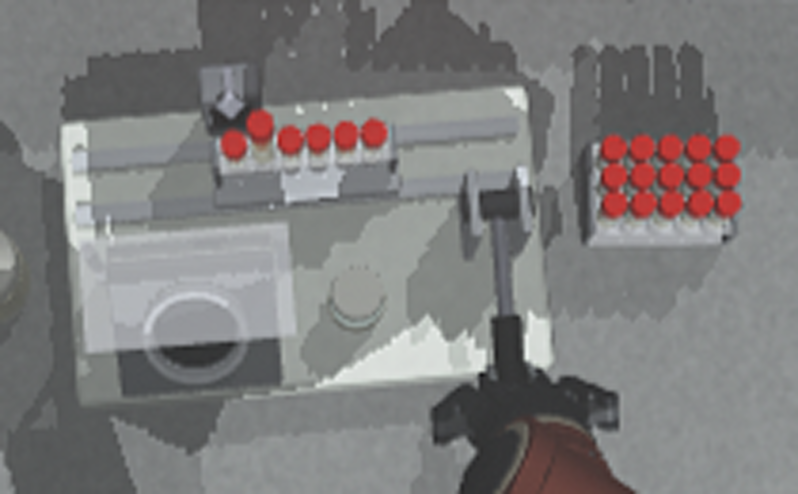

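View pics/scene7z.png

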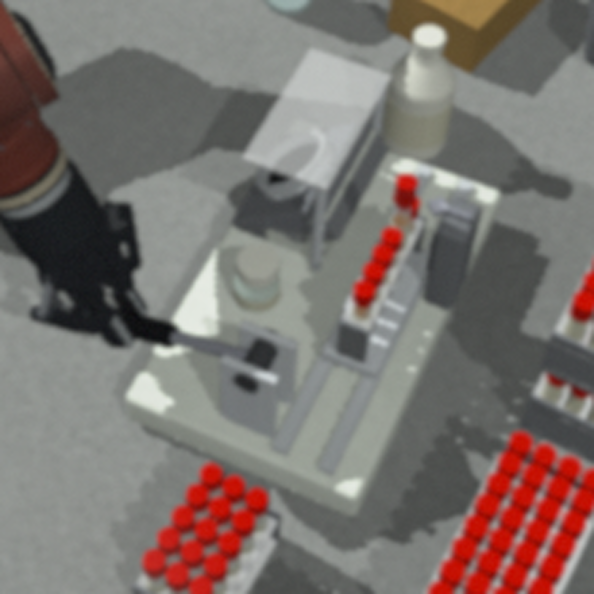

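The tall cap moved 289→260 in top zoom (about 20 mm) and the pointer is at about 230, so exactly one more stroke is needed.

```bash
python3 -m creep '[[0,-1.5,0,0.0004,0,-0.0033,0],[0,-3.25,0,0.001,0,-0.0072,0],[0,-3.25,0,0.001,0,-0.0072,0],[0,-3.25,0,0.001,0,-0.0072,0],[0,-3.25,0,0.001,0,-0.0072,0],[0,-3.25,0,0.001,0,-0.0072,0],[0,-3.25,0,0.001,0,-0.0072,0],[0,-3.25,0,0.001,0,-0.0072,0],[0,-1.5,0,0.0004,0,-0.0033,0],[0,0,0,0,0,0,0],[0,0,0,0,0,0,0]]'
python3 -m creep '[[0,1.5,0,-0.0003,0,0.0033,0],[0,3.25,0,-0.0006,0,0.0072,0],[0,3.25,0,-0.0006,0,0.0072,0],[0,3.25,0,-0.0006,0,0.0072,0],[0,3.25,0,-0.0006,0,0.0072,0],[0,3.25,0,-0.0006,0,0.0072,0],[0,3.25,0,-0.0006,0,0.0072,0],[0,3.25,0,-0.0006,0,0.0072,0],[0,1.5,0,-0.0003,0,0.0033,0],[0,0,0,0,0,0,0],[0,0,0,0,0,0,0]]'
python3 - <<'E'
from h import *
im=manip.grab_frame("top");im=im[150:280,230:440]; cv2.imwrite("pics/top8z.png",cv2.resize(im,None,fx=3.8,fy=3.8,interpolation=cv2.INTER_CUBIC))
im=manip.grab_frame("scene");im=im[160:380,240:460]; cv2.imwrite("pics/scene8z.png",cv2.resize(im,None,fx=2.7,fy=2.7,interpolation=cv2.INTER_CUBIC))
E
```

```text
time: 14.7
tool_pos: [0.5047, -0.0892, 0.144]
tool_rot: [0.0, 0.999, 0.046, 0.003]
contact_force: [4.3, -2.8, -0.4]
gripper_width: 0.237
time: 15.62
tool_pos: [0.511, -0.0886, 0.0885]
tool_rot: [-0.01, 0.973, 0.044, 0.226]
contact_force: [2.7, -1.0, 1.6]
gripper_width: 0.233
```

View pics/top8z.png

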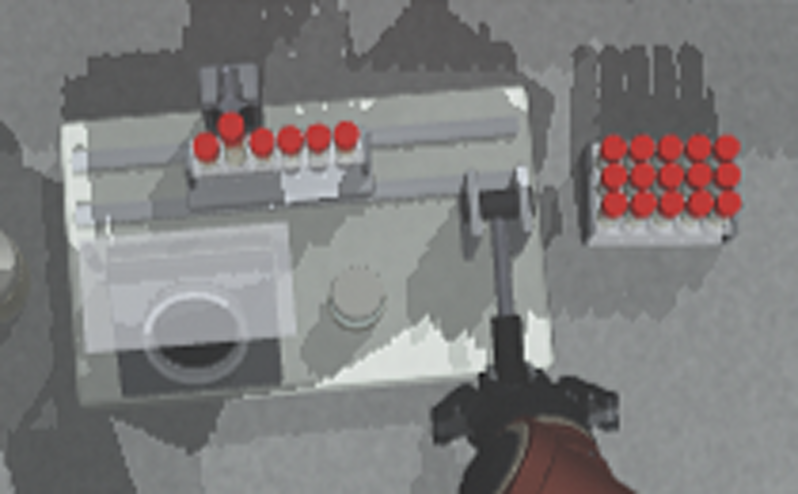

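View pics/scene8z.png

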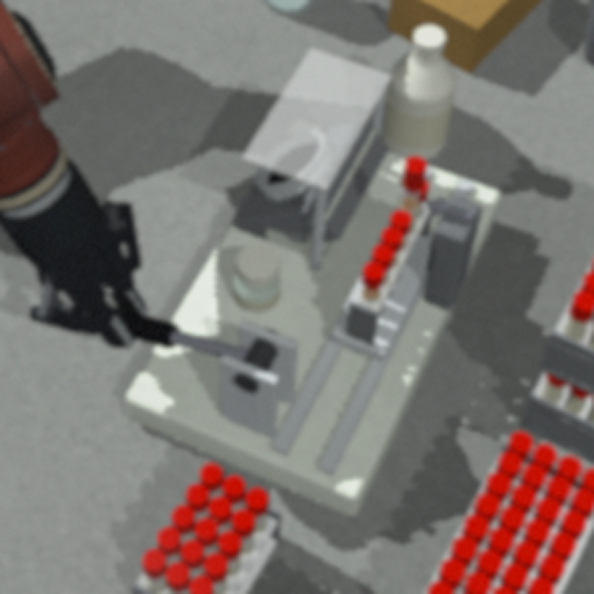

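```bash
python3 - <<'E'
from h import *
T=manip.get_calibration("top");S=manip.get_calibration("scene")
tz=lambda u,v:(u/3.8+230,v/3.8+150); sz=lambda u,v:(u/2.7+240,v/2.7+160)
for a,b in [((298,120),(394,206)),((289,122),None),((260,125),(405,184)),((231,126),(414,166))]:
    print(toF(atz(T,*tz(*a),.2015)).round(4), toF(tri([ray(T,*tz(*a)),ray(S,*sz(*b))])[0]).round(4) if b else "")
E
python3 -m creep '[[0,-1.5,0,0.0004,0,-0.0033,0],[0,-3.25,0,0.001,0,-0.0072,0],[0,-3.25,0,0.001,0,-0.0072,0],[0,-3.25,0,0.001,0,-0.0072,0],[0,-3.25,0,0.001,0,-0.0072,0],[0,-3.25,0,0.001,0,-0.0072,0],[0,-3.25,0,0.001,0,-0.0072,0],[0,-3.25,0,0.001,0,-0.0072,0],[0,-1.5,0,0.0004,0,-0.0033,0],[0,0,0,0,0,0,0],[0,0,0,0,0,0,0]]'
python3 -c "
from h import *
cv2.imwrite('pics/w9.png',manip.grab_frame('wrist'))"
```

```text
[ 0.0558 -0.002   0.2015] [ 0.0569 -0.0015  0.201 ]
[0.055  0.0043 0.2015] 
[0.0546 0.0244 0.2015] [0.0561 0.0249 0.1994]
[0.0556 0.0443 0.2015] [0.0564 0.0447 0.2013]
time: 16.63
tool_pos: [0.5047, -0.0892, 0.1441]
tool_rot: [0.0, 0.999, 0.046, 0.002]
contact_force: [5.8, -3.0, -0.8]
gripper_width: 0.231
```

View pics/w9.png

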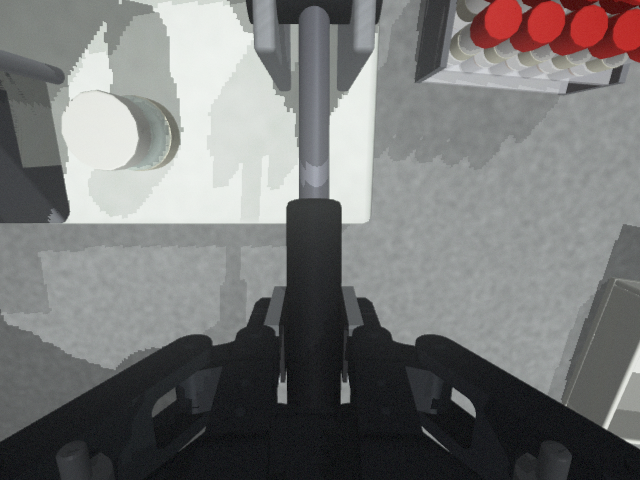

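The tall tube is at y = 0.0445 (target 0.045), and the lever is back at its start view. Release and lift.

```bash
python3 -m creep '[[0,0,0,0,0,0,0.5],[0,0,0,0,0,0,1],[0,0,0,0,0,0,1],[0,0,0,0,0,0,1],[0,0,0,0,0,0,1],[0,0,0,0,0,-0.01,1],[0,0,0,0,0,-0.02,1],[0,0,0,0,0,-0.03,1],[0,0,0,0,0,-0.03,1],[0,0,0,-0.02,0,-0.02,1],[0,0,0,-0.03,0,0,1],[0,0,0,-0.03,0,0,1],[0,0,0,-0.02,0,0,1],[0,0,0,0,0,0,1],[0,0,0,0,0,0,1]]'
python3 - <<'E'
from h import *
im=manip.grab_frame("top")
im=im[150:280,230:440]; cv2.imwrite("pics/top9z.png",cv2.resize(im,None,fx=3.8,fy=3.8,interpolation=cv2.INTER_CUBIC))
C=manip.get_calibration("wrist");cv2.imwrite("pics/w10.png",manip.grab_frame("wrist"))
for p in([-.1706,-.141,.1676],[-.0772,-.1393,.1523]): print(proj(C,toW(p)))
E
```

```text
time: 17.93
tool_pos: [0.4039, -0.0982, 0.2552]
tool_rot: [0.0, 0.999, 0.045, 0.002]
contact_force: [0.1, 0.3, 0.5]
gripper_width: 0.999
[314.16153851 170.41728708]
[311.30139302  12.59919588]
```

View pics/top9z.png

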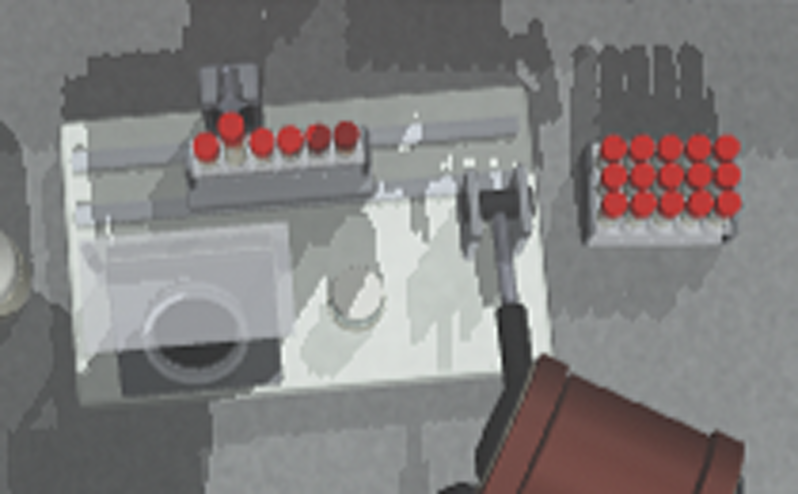

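View pics/w10.png

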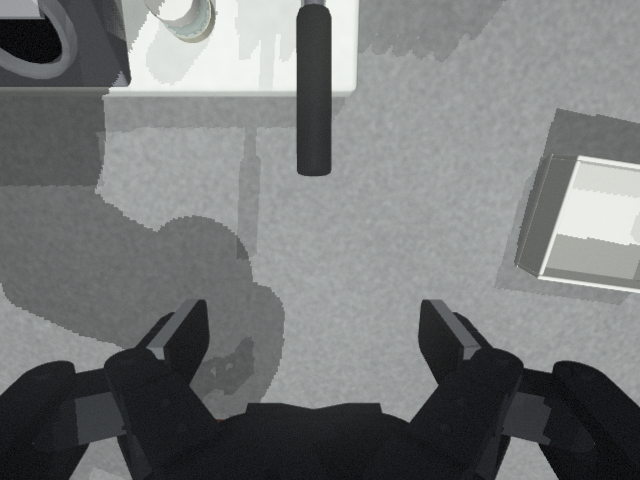

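The lever matches its initial up position: grip rear end at about (511,307) in top zoom versus 308 at the start, front end as predicted. The tall cap is at the pointer, and the robot is clear with nothing touching. Hand in.

```bash
python3 -c "
from h import *
print(manip.job_done())
print(manip.state()['time'])"
```

```text
the job is handed in; nothing more can be done
None
the job is handed in; nothing more can be done
```

The tall tube stands at the pointer and the lever is back up. The job was handed in at about 18 s; no verdict was reported.

- **Knob:** I touched the collar rim first, then the knob with closed fingertips, leaning along its axis. The knob face gave about 2 N of contact roughly 7.5 mm below the rim. It should sit at 7 mm when latched and 2 mm when out, so I took it as latched and did not click it. The carriage then moved on the first stroke, which confirms it.
- **Pumping:** I gripped the lever and made three full strokes, down and up. The tall tube's y in the feeder's frame went from about −2 to 4, then 24, then 44.5 mm. The pointer is at 45 mm.
- **Last checks:**
  - The tall tube measured y = 44.3 mm (top camera) and 44.7 mm (both cameras).
  - The lever grip is back at its starting place in the top and wrist pictures.
  - The gripper is open and clear of everything, with about 0.5 N on the wrist, which is the noise level.
  - The small jar and the loose rack look unmoved in the last top picture. The other bystanders were not measured again, but the arm never went near them.
- **One disagreement:** the force at the bottom of the stroke fell from about 13 N to 6 N to 3 N over the three strokes, probably from slight slip in the grip. Strokes two and three both still gave the full 20 mm.

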